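Post a failed unit through the flap of the reject lane

ROBOT

A 6-joint arm with a two-finger parallel gripper is mounted at the origin on the work surface. World frame = base frame: x ahead of the robot, y to its left, z up, the work surface at z = 0. Lengths are in m, angles in rad, forces in N, time in s.
With the tool pointing down it reaches from about 0.375 to 0.925 m from the base axis. Payload 5.7 kg.
Tool frame: the origin (TCP) lies midway between the tips of the shut fingers; the grasp point (between the pads) lies 19 mm behind it; z points along the fingers, y is the line along which they close (so a half turn about z gives the same grasp; the last joint's range is limited). The gripper opens to 88 mm and grips with 3 to 60 N. Pads are 20 mm wide; open, the fingers measure 115 mm over their backs; the gripper's body (75 mm by 178 mm) begins 61 mm behind the grasp point.
Start: joints at [1.18, 0.359, 1.51, -0, 1.272, -0.115], TCP at [0.163, 0.577, 0.223] pointing down, gripper open.
Joint ranges: [-2.97, 2.97], [-1.01, 2.36], [0.21, 2.38], [-0.96, 4.11], [0.2, 2.71], [-2.98, 2.98]. Speed limits (rad/s): [2.39, 2.39, 3.14, 3.14, 3.14, 3.14].

INTERFACE

Orientations are given as a unit quaternion [x, y, z, w].
In Python, from bench import move_ptp, servo_line, goto_joints, move_gripper, sleep, inverse_kinematics, capture, PlanningError, close_job, spot_in, silhouettes, current_clock, current_joint_pos, current_qvel, current_joint_torque, current_position, current_orientation, current_force, current_torque, current_finger_gap, current_grip_force gives the robot as it stands. Calls block until the motion is done:
- move_ptp(position, orientation): joint-space move of the TCP to a pose.
- servo_line(position, orientation=None, rate=0.15, contact_N=None): straight line of the TCP; orientation=None keeps the orientation; rate is the mean speed in m/s. With contact_N (N) it stops when the force on the tool has changed by that much, and returns True; else False.
- goto_joints(angles): joint-space move.
- move_gripper(opening): finger opening in m; the grip force is fixed at half the most; returns when the fingers have stopped.
- sleep(seconds).
- inverse_kinematics(position, orientation): joint angles nearest the present ones, or None.
- capture(name): name is "scene" or "side" or "wrist"; returns a dict with "image" (384x512x3 uint8, blue, green, red), "range_z" (384x512 float32, m along the optical axis (not along the pixel's ray), 0 where there is no reading), "intrinsics" (3x3 intrinsics, pixels), "R" (3x3) and "t" (3): a world point X has camera coordinates R X + t. Camera axes: x right, y down, z forward; pixel columns grow to the right and rows downward; lengths in m; the calibration is good to about 2 mm. A picture is of the moment at which its call begins.
A pose or a line that the arm cannot do raises PlanningError and nothing moves.
- close_job(): hands the job in; it is judged then, once.
Trained networks look in the newest picture that a camera, given by its name, has taken for a name from the list of things; names that differ only in an ending like _2 or _b are one class to them, and where a whole thing is asked for, a point or a joint stands for the part that bears it (a point fixed in the world has none). Each returns a list of dicts, best first, with "conf" (0 to 1); they miss things now and then, are a little off and sometimes report something else, mostly with a low value. They report only what shows in the picture. A call takes as long as a camera call.
- spot_in(camera, query): "xy" ([column, row] in pixels, amid what is visible of it).
- silhouettes(camera, query): "region" (384x512 bool, what is visible of it) and "xy" ([column, row] in pixels, amid what is visible of it).
Readings, each from a call of its own:
- current_clock(): time.
- current_joint_pos(): joint angles.
- current_qvel(): joint speeds.
- current_joint_torque(): joint torques, N m.
- current_position(): TCP position.
- current_orientation(): TCP orientation.
- current_force(): force on the tool from outside, world axes, zero at the start.
- current_torque(): the same for the moment, N m.
- current_finger_gap(): finger opening in m.
- current_grip_force(): force on a finger pad.
Only numpy, scipy, OpenCV 4.12 (cv2) and the standard library are available. Lean on these libraries where they do the work, as an engineer would, in place of code of your own. Each camera call takes 0.05 s, during which the arm holds its last target. There are 200 camera calls.

TASK

The aluminium unit on the feed tray has failed its test: post it into the reject lane. Push it along the tray with your fingertips, lengthways under the gravity flap, and reach in under the flap behind it until it tips onto the rollers inside and runs down to the end stop; then draw your fingers back out so that the flap falls shut behind it. Slide it only, never pick it up or tip it up, and leave the other things on the bench where they are.

Things in the scene. Friction and masses are not known exactly. Their poses are not given: they have to be found in the camera images.
- lane: The reject lane, fixed to the bench: level steel feed tray, then a grey sheet-metal hood with a clear cover. Origin on the bench (height 0) on the centre line, under the shut flap; x along the feed direction (tray into hood), y to its left, z up. Tray: top 70 mm above the bench, x = -240 to 0 mm, 200 mm wide, 6 mm lips along both sides, outer end open. Offsets below are in this frame.
- tray_mid (a point): Point on the tray's top, on the centre line at x = -150 mm. From x = -78 mm two upright slippery white plastic guides, 18 mm high, narrow the way from y = +-70 mm to y = +-37 mm at x = -10 mm: the mouth, 74 mm wide between two upright jambs (x = -11 to -5 mm, as high as the lintel). The hood behind is 100 mm wide inside (108 outside) and runs to x = 232 mm.
- mouth (a point): Centre of the front lower edge of the lintel over the mouth: x = -6 mm, 120 mm above the bench (50 mm above the tray). Lintel: bar x = -6 to 4 mm, top 126 mm above the bench; the clear cover behind it tops out at 133 mm. Fingers held upright stop at the lintel too early: to push the unit in far enough, lean them 25 to 45 degrees, tips forward, and reach in under it.
- nose_roller (a point): Top of the first of eight free rollers inside, x = 48 mm, level with the tray (a level sill leads up to it); from here the rollers slope down at 12 degrees. The unit tips over this roller and runs off by itself once its middle is past it, when its rear end is about 3 to 8 mm past x = 0.
- end_stop (a point): Face of the rubber stop at the low end of the rollers, x = 222 mm. The unit comes to rest against it.
- flap (a joint): Angle of the gravity flap, rad: 0 shut, growing to 1.35 as it swings inwards and up (opens only inwards). Thin steel plate, 94 mm wide, 47 mm long, 35 g, hung from a pivot under the lintel at x = -2 mm, 120 mm above the bench; shut, its lower edge is 3 mm above the tray at x = 4 mm. Falls shut by its own weight in about a second; yields to a light push.
- flap_edge (a point): Middle of the flap's lower edge; moves with the flap.
- unit: The failed unit on the feed tray: a die-cast aluminium box 90 x 60 x 26 mm, 0.2 to 0.4 kg, with a screwed lid, a blank label and sockets flush in one end. Origin at the centre of its underside; x along its 90 mm length, z up. It starts flat on the tray, roughly lengthways, askew and off the centre line. Either end may go first.
- spare_unit: A good unit of the same kind (90 x 60 x 26 mm) lying on the bench beside the lane, not on the tray. Leave it alone. Origin at the centre of its underside.
- screwdriver: Screwdriver with a black handle, 170 mm long, on the bench beside the lane. Leave it alone.
- solder_reel: Small reel of solder standing on end on the bench, 54 mm across, 42 mm high. Origin at the centre of its underside. Leave it alone.
- parts_bin: Small open black parts bin on the bench, 100 x 75 x 45 mm. Origin at the centre of its underside. Leave it alone.

How it is judged:
On the way:
1. the unit has pushed the flap open and its front half is under it (value of joint flap above 0.4 rad and x of unit in the frame of lane above -0.01 m), for 0.1 s.
At the end, for the whole second after the job is handed in: The unit rests, still and right way up, on the rollers at the bottom of the lane, within about 15 mm of the end stop (its centre 155 to 195 mm past the flap and within 30 mm of the centre line), and the flap hangs shut (within 0.08 rad) (x of unit in the frame of lane between 0.155 and 0.195 m and y of unit in the frame of lane between -0.03 and 0.03 m and z of unit in the frame of lane below 0.06 m and angle between unit's own z axis and vertical below 0.35 rad and value of joint flap below 0.08 rad and linear speed of unit below 0.02 m/s); the robot touches nothing.
It fails at once if the unit is lifted off the tray (by 20 mm) or tipped up (by more than 30 degrees) (height (world z) of unit above 0.09 m or angle between unit's own z axis and vertical above 0.52 rad).
It fails at once if the unit is pushed off the tray (x of unit in the frame of lane below 0.04 m and height (world z) of unit below 0.05 m).
It fails at once if another thing on the bench is moved (by more than 15 mm) (distance of any of spare_unit, screwdriver, solder_reel, parts_bin from where it was at the start of the episode above 0.015 m).
It also fails if it takes over 43 s, if anything falls off the work surface, if the arm or the gripper's body presses on something with over 40 N, if the wrist force passes 120 N, or if a joint passes its speed limit or range.

## Working session

There is one attempt and no reset: what is moved stays moved. The work goes in short steps, each a Python script; the robot and the scene stay as the last script left them, time stands still between calls to the robot, and variables do not carry over. Pictures are saved under pics/ and viewed, at most 10 in all, crops included, and the job is handed in when it is done.

```bash
mkdir -p pics; cat > h.py <<'E'
import numpy as np, cv2
from bench import *
def cloud(c):
    K=c["intrinsics"];z=c["range_z"];v,u=np.indices(z.shape)
    P=np.stack([(u-K[0,2])*z/K[0,0],(v-K[1,2])*z/K[1,1],z],-1)
    return (P-c["t"])@c["R"]
E
python3 - <<'E'
from h import *
for n in ["scene","side"]:
    c=capture(n); cv2.imwrite(f"pics/{n}.png",c["image"]); W=cloud(c)
    print(n,"cam at",(-c["R"].T@c["t"]).round(3))
    for q in ["unit","lane","flap","spare_unit","screwdriver","solder_reel","parts_bin"]:
        for s in silhouettes(n,q)[:2]:
            m=s["region"]&(c["range_z"]>0)
            print(q,round(s["conf"],2),np.round(s["xy"]),m.sum(),np.median(W[m],0).round(3) if m.any() else None)
print(current_clock())
E
```

```text
scene cam at [ 1.324 -0.278  0.697]
unit 0.65 [326. 169.] 1159 [0.538 0.106 0.093]
unit 0.64 [239. 199.] 17161 [ 0.589 -0.087  0.07 ]
lane 0.84 [240. 200.] 16951 [ 0.589 -0.087  0.07 ]
spare_unit 0.64 [342. 266.] 1551 [0.746 0.071 0.024]
screwdriver 0.45 [182. 158.] 146 [ 0.332 -0.165  0.039]
screwdriver 0.4 [292. 153.] 62 [0.371 0.096 0.024]
solder_reel 0.82 [214. 273.] 944 [ 0.71  -0.172  0.04 ]
parts_bin 0.77 [188. 158.] 250 [ 0.334 -0.15   0.039]
side cam at [0.429 0.467 0.528]
unit 0.72 [260. 267.] 2686 [0.521 0.127 0.094]
unit 0.27 [269. 238.] 24138 [0.543 0.058 0.069]
lane 0.88 [270. 237.] 24350 [0.543 0.059 0.069]
flap 0.73 [274. 194.] 747 [ 0.545 -0.027  0.095]
spare_unit 0.6 [146. 250.] 1957 [0.729 0.092 0.024]
screwdriver 0.64 [362. 298.] 1062 [0.376 0.081 0.021]
screwdriver 0.3 [376. 202.] 2121 [ 0.369 -0.16   0.017]
solder_reel 0.77 [215. 162.] 686 [ 0.692 -0.154  0.033]
solder_reel 0.65 [260. 266.] 2771 [0.521 0.126 0.094]
parts_bin 0.89 [378. 201.] 2162 [ 0.369 -0.16   0.017]
parts_bin 0.67 [364. 300.] 960 [0.376 0.085 0.021]
0.8
```

View pics/scene.png

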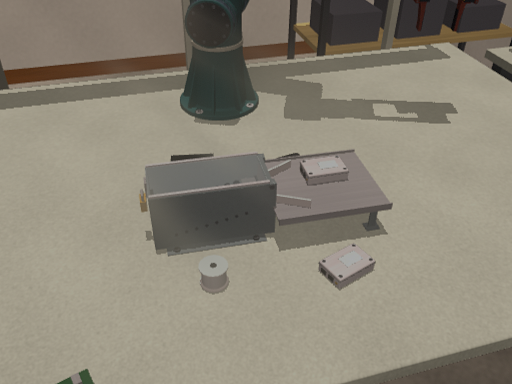

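View pics/side.png

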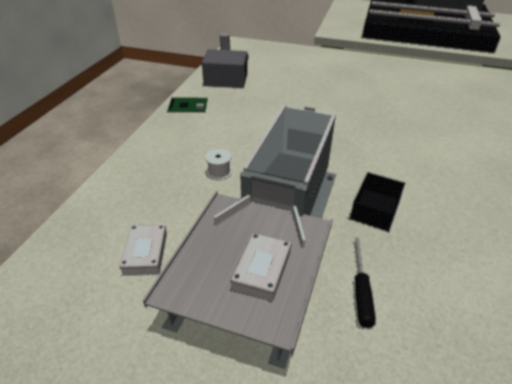

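Scene view: lane in the middle, with the feed running away from the side camera (about −y). The unit is at side px (262,265), left-handed askew, and the flap is at (275,193). The spare, reel, bin and screwdriver are all clear of the tray. Next I'll fit the lane frame and the unit pose from the depth data.

```bash
python3 - <<'E'
from h import *
rect=lambda P:cv2.minAreaRect((P[:,:2]*1000).astype(np.float32))
for n in ["side","scene"]:
    c=capture(n);W=cloud(c)
    u=[s for s in silhouettes(n,"unit") if s["region"].sum()<4000][0]["region"]
    k=cv2.erode((c["range_z"]>0).astype(np.uint8),np.ones((1,1)))>0
    U=W[u&k]; U=U[abs(U[:,2]-.096)<.006]; print(n,"unit top z",np.median(U[:,2]),len(U),rect(U))
    L=silhouettes(n,"lane")[0]["region"]
    T=W[(L|u)&k]; T=T[(T[:,1]>0.0)&(T[:,2]>.06)&(T[:,2]<.105)]
    print("tray z",np.median(T[:,2]),rect(T))
    # side lips: highest |cross| points per slice, iterated yaw
    a=np.deg2rad(-90)
    for _ in range(6):
        f=np.array([np.cos(a),np.sin(a)]);g=np.array([-f[1],f[0]])
        s=T[:,:2]@f;r=T[:,:2]@g
        b=np.arange(s.min()+.015,s.max()-.06,.006);lo=[];hi=[];m=[]
        for x in b:
            q=r[(s>=x)&(s<x+.006)]
            if len(q)>10: lo.append(np.percentile(q,1));hi.append(np.percentile(q,99));m.append(x+.003)
        pl=np.polyfit(m,lo,1);ph=np.polyfit(m,hi,1);a+=np.arctan((pl[0]+ph[0])/2)
    print("yaw",np.rad2deg(a),"slopes",pl[0],ph[0],"width",np.median(np.array(hi)-lo),"mid r",np.median((np.array(hi)+lo)/2),"f",f,"s outer",np.percentile(s,[.2,1]))
    H=W[L&k];H=H[H[:,2]>.118];print("hood-top r,s pct",np.percentile(H[:,:2]@g,[1,50,99]).round(4),np.percentile(H[:,:2]@f,[0.5,2,50,98]).round(4),np.percentile(H[:,2],[50,99]))
    F=[x["region"] for x in silhouettes(n,"flap")]
    if F:
        F=W[F[0]&k]; print("flap s,z",np.percentile(F[:,:2]@f,[5,50,95]),np.percentile(F[:,2],[5,50,95]),"r",np.percentile(F[:,:2]@g,[2,98]))
E
```

```text
side unit top z 0.09418392190410826 2265 ((523.398193359375, 113.76614379882812), (91.58209991455078, 60.25456237792969), 88.10171508789062)
tray z 0.06901509008976192 ((550.9708251953125, 104.54524993896484), (219.0670928955078, 204.52178955078125), 86.9944076538086)
yaw -93.0342734189552 slopes -0.002020080576949418 0.002578095809589526 width 0.20033438932738018 mid r 0.5437545563493622 f [-0.05321193 -0.99858324] s outer [-0.24226827 -0.24165028]
hood-top r,s pct [0.4906 0.5428 0.5973] [-0.0135 -0.0099  0.0813  0.2236] [0.12744315 0.13184811]
flap s,z [-0.00511463 -0.00220109  0.0006197 ] [0.07480604 0.09431701 0.11373375] r [0.51162059 0.58131748]
scene unit top z 0.09408159988071017 705 ((523.47265625, 109.97779083251953), (90.73921966552734, 65.32672882080078), 87.61994171142578)
tray z 0.06936603878225839 ((551.9216918945312, 104.55171203613281), (214.81922912597656, 208.9727325439453), 87.12517547607422)
yaw -92.94026679689799 slopes 0.005615861895418636 -0.005612280521590753 width 0.20393894957651143 mid r 0.5465726630440186 f [-0.0512966  -0.99868346] s outer [-0.23750696 -0.23517978]
hood-top r,s pct [0.4918 0.5535 0.6009] [-0.0065 -0.0011  0.1192  0.2305] [0.12808786 0.13292311]
```

```bash
cat >> h.py <<'E'
from scipy.spatial.transform import Rotation as Ro
A=np.deg2rad(-93.0);f=np.array([np.cos(A),np.sin(A),0]);g=np.array([-f[1],f[0],0]);O=.5445*g
P=lambda x,y,z:O+x*f+y*g+np.array([0,0,z])
def Q(lean,s=1):
    l=np.deg2rad(lean);z=np.sin(l)*f-np.array([0,0,np.cos(l)]);y=s*g
    return Ro.from_matrix(np.stack([np.cross(y,z),y,z],1)).as_quat()
E
python3 - <<'E'
from h import *
for s in (1,-1):
    for p,l in [((-.139,-.0276,.078),0),((-.225,0,.15),40),((-.225,0,.081),40),((.006,0,.081),40)]:
        j=inverse_kinematics(P(*p),Q(l,s)); print(s,p,l,P(*p).round(3),None if j is None else np.round(j,2))
E
```

```text
1 (-0.139, -0.0276, 0.078) 0 [0.523 0.112 0.078] [ 0.08  0.44  1.8  -0.    0.89  0.13]
1 (-0.225, 0, 0.15) 40 [0.556 0.196 0.15 ] [ 0.56  0.68  1.37 -0.55  1.55  0.76]
1 (-0.225, 0, 0.081) 40 [0.556 0.196 0.081] [ 0.56  0.76  1.41 -0.56  1.45  0.82]
1 (0.006, 0, 0.081) 40 [ 0.543 -0.034  0.081] [ 0.25  0.63  1.72 -0.74  1.15  0.74]
-1 (-0.139, -0.0276, 0.078) 0 [0.523 0.112 0.078] None
-1 (-0.225, 0, 0.15) 40 [0.556 0.196 0.15 ] [ 0.56  0.68  1.37 -0.55  1.55 -2.38]
-1 (-0.225, 0, 0.081) 40 [0.556 0.196 0.081] [ 0.56  0.76  1.41 -0.56  1.45 -2.32]
-1 (0.006, 0, 0.081) 40 [ 0.543 -0.034  0.081] [ 0.25  0.63  1.72 -0.74  1.15 -2.41]
```

```bash
python3 - <<'E'
from h import *
q=Q(0)
move_ptp(P(-.139,-.0276,.16),q)
print("touch",servo_line(P(-.139,-.0276,.079),rate=.1,contact_N=6),current_position(),current_force())
E
python3 - <<'E'
from h import *
if current_position()[2]<.081:
    move_gripper(.0605); print("gap",current_finger_gap(),current_force())
    servo_line(P(-.139,0,.079),rate=.06); print(current_force())
    move_gripper(.088); servo_line(P(-.139,0,.16),rate=.15)
    move_gripper(.03)
    move_ptp(P(-.225,0,.14),Q(40))
    c=capture("side"); W=cloud(c); cv2.imwrite("pics/side2.png",c["image"])
    u=[s for s in silhouettes("side","unit") if 500<s["region"].sum()<4000]
    if u:
        U=W[u[0]["region"]];U=U[abs(U[:,2]-.094)<.005]
        L=np.stack([(U-O)@f,(U-O)@g],1)*1000; print(len(L),cv2.minAreaRect(L.astype(np.float32)))
    print(current_clock())
E
```

```text
touch False [0.52392277 0.11185261 0.07940736] [-0.11007549 -0.89193139 -0.0451044 ]
gap 0.06057959878017245 [-3.91932603  0.50900273  3.29770514]
[ 1.78856566 -0.36565264 -1.44489397]
8.575
```

View pics/side2.png

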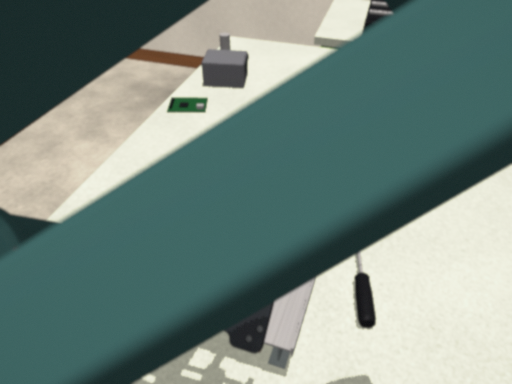

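The arm blocks the side view, so I'll check with the scene camera.

```bash
cat >> h.py <<'E'
def look(name,pic):
    c=capture(name); W=cloud(c); cv2.imwrite(f"pics/{pic}.png",cv2.resize(c["image"][100:292,100:420],(800,480)))
    V=(W-O)@np.stack([f,g,[0,0,1]],1)
    m=(c["range_z"]>0)&(abs(V[...,2]-.095)<.004)&(V[...,0]<-.02)&(V[...,0]>-.2)&(abs(V[...,1])<.09)
    for s in silhouettes(name,"unit"):
        r=s["region"]&m
        if s["region"].sum()<4000 and r.sum()>100: print("unit",s["conf"],r.sum(),cv2.minAreaRect((V[r][:,:2]*1000).astype(np.float32)))
    return c,V
E
python3 -c "
from h import *
look('scene','scene2')"
```

```text
unit 0.66 739 ((-136.60362243652344, 4.282562255859375), (63.40913391113281, 89.17164611816406), 89.97686004638672)
```

View pics/scene2.png

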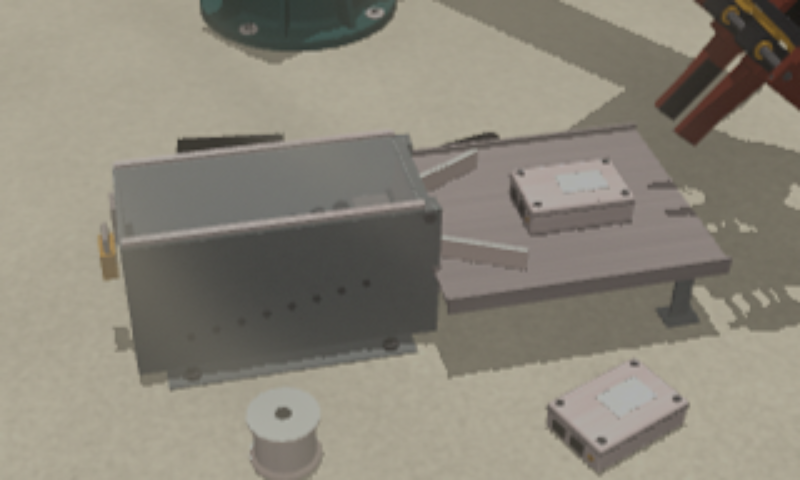

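The scene view shows the unit at (572,195) in the crop, centred and square to the mouth, with the fingertips waiting behind it at (690,120). Now to push.

```bash
python3 - <<'E'
from h import *
T=lambda xc:P(xc-.0077,0,.0815)
print(servo_line(T(-.215),rate=.1,contact_N=8),current_force().round(1))
for xc,r in [(-.1,.06),(-.02,.05),(.002,.04)]:
    h=servo_line(T(xc),rate=r,contact_N=20); p=current_position()-O
    print(xc,h,"x_c",(p@f+.0077).round(4),"z",p[2].round(4),current_force().round(1),current_clock())
    if h: break
look('scene','scene3')
E
```

```text
False [ 0.6 -0.5 -0. ]
-0.1 False x_c -0.1001 z 0.0815 [0.5 1.5 0.2] 11.475
-0.02 False x_c -0.02 z 0.0815 [-0.1  0.5  0.2] 13.225
0.002 False x_c 0.0024 z 0.0815 [ 0.7  0.1 -0. ] 13.925
```

View pics/scene3.png

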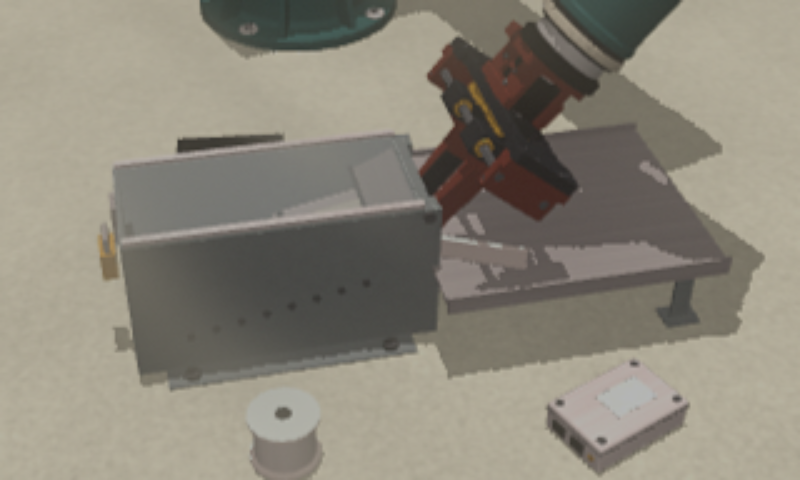

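The unit is inside and the flap is lifted (390,175), with the fingers at the mouth (435,190). I'll push the last bit.

```bash
python3 - <<'E'
from h import *
print(servo_line(P(.013-.0077,0,.0815),rate=.02,contact_N=12),current_force().round(1),(current_position()-O)@f+.0077)
sleep(1.2)
c,V=look('scene','scene4'); print(current_clock())
E
```

```text
False [-0.5 -0.1 -0.7] 0.01306605020968055
16.025
```

View pics/scene4.png

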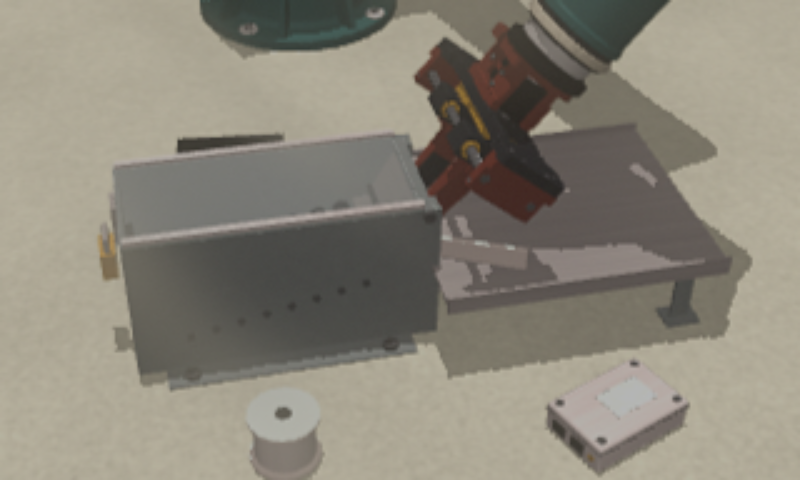

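The unit has gone from the sill and the flap now rests on the fingers (385,185). Next I'll retract and check from the side.

```bash
python3 - <<'E'
from h import *
servo_line(P(-.2,0,.0815),rate=.12); servo_line(P(-.2,0,.2),rate=.2)
goto_joints([1.18,0.359,1.51,0,1.272,-0.115]); sleep(.5)
c=capture("side");W=cloud(c);V=(W-O)@np.stack([f,g,[0,0,1]],1)
cv2.imwrite("pics/side5.png",cv2.resize(c["image"][80:272,130:386],(800,600)))
for q in ("unit","flap"):
    for s in silhouettes("side",q):
        m=s["region"]&(c["range_z"]>0); print(q,round(s["conf"],2),s["xy"],m.sum(),np.median(V[m],0).round(3))
# expected pixel of unit top centre at rest
p=c["R"]@P(.177,0,.065)+c["t"];p=c["intrinsics"]@p;print(p[:2]/p[2],current_clock(),current_force().round(1))
E
```

```text
flap 0.82 [273.5, 193.4] 762 [-0.002  0.001  0.095]
[299.98086436 149.41237092] 21.2833 [-0.2 -0.2 -0.1]
```

View pics/side5.png

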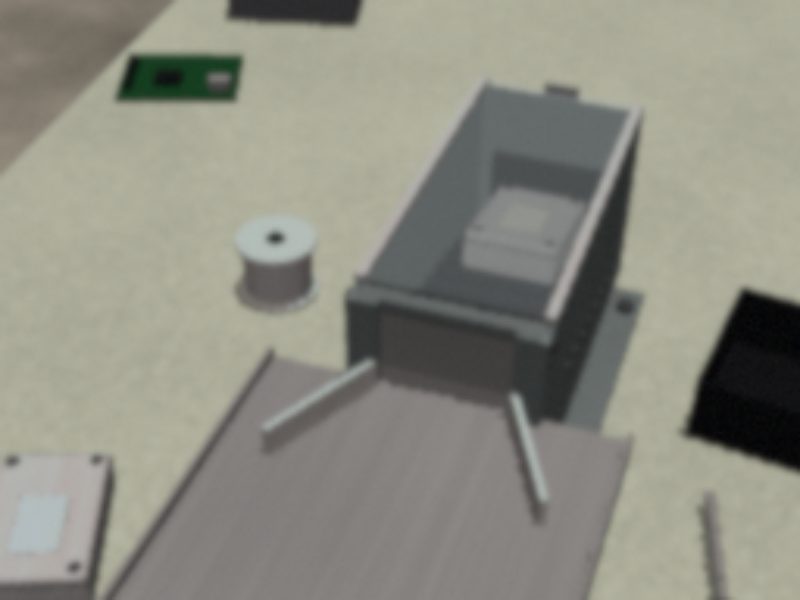

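The unit lies at crop (525,222), which is full-image (298,151). I predicted (300,149) for it at rest on the end stop. The flap is shut and the other things haven't moved, so I'm handing the job in.

```bash
python3 -c "
from bench import *
print(close_job())"
```

```text
the job is handed in; nothing more can be done
None
```

The failed unit is in the reject lane, resting at the end stop with the flap shut behind it and the other things on the bench left where they were; I handed the job in after about 21 s, and no verdict was returned.

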